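# Wind out the sample tray by hand crank

## Task

The mains is off and the tubes must come out of the loader: fit the loose hand crank fully home on the square shaft end of the loader, then turn it clockwise (seen from above) by its handle, turn after turn, until the tray is all the way out and meets its end stop. Be gentle and do not force the drive at the stop, never let the crank ride up off the shaft on the way, keep the robot itself off the loader and its tray, and leave the other things on the bench alone. Leave the crank seated on the shaft and let go of it.

Things in the scene. Friction and masses are not known exactly. Their poses are not given: they have to be found in the camera images.
- crank: Loose steel hand crank, 0.35 kg, standing on its hub, socket mouth down. Origin: centre of the hub's underside (the socket mouth); z up, x from the hub along the arm to the handle. Arm 16 mm wide, 8 to 18 mm above the underside, ends at x = 66 mm; a counterweight tail, 22 mm wide, 8 to 20 mm above the underside, ends at x = -37 mm.
- crank_hub (a point): Point on the hub's axis, 30 mm above its underside, to grip it across its bare y faces. The hub is a square column 26 mm wide and 42 mm high; in its underside is a blind square socket 16 mm wide, 25 mm deep, sides parallel to the hub's faces. Arm and tail leave its +x and -x faces. Axes as the crank.
- crank_knob (a point): Point on the handle's axis, 55 mm from the hub axis, 58 mm above the hub's underside. The handle is an upright black sleeve, 20 mm in diameter, from 36 to 72 mm above the underside, that spins freely on its post, so a hand holding it can go round without turning. Axes as the crank.
- loader: Fixed white drive unit. Origin on the bench under the shaft axis, z up. The gearbox round the shaft is 110 x 120 mm, 50 mm high, with a fixed round flange on top (40 mm across, 4 mm high). Behind it (x 80 to 190 mm, y -90 to 170 mm) lies the tray's bed, 30 mm high, with a hood 141 mm high over y 40 to 170 mm.
- seat (a point): Point on the shaft axis at the flange's top, 54 mm above the bench: the crank's origin lies here when fully home. Axes as the loader; it does not turn with the shaft. The shaft end is a 14 mm square ending in shoulders 16 mm above this point, topped by a round tapering nose 13 mm wide, 6 mm high. It resists turning with about 0.15 N m (3 N at the handle) and stays where left.
- shaft_tip (a point): Tip of the shaft's nose, 22 mm above the seat. How the square stands about its axis is not given and differs each time: look, or feel for it. Rest the socket on the shoulders with a few newtons and turn the crank, up to a quarter turn, until it drops the 16 mm to the flange; it fits in any of four ways. Such light rubbing does not turn the shaft. Axes as the loader.
- tray (a joint): How far the tray has come out, in m: it starts between 0.002 and 0.012 and stops hard at 0.090. It travels along the loader's -y axis, 28 mm for each full clockwise turn of the shaft, so about 3 turns are needed. At the stop the crank suddenly stiffens; keep the push on the handle below about 15 N, or the drive is overloaded.
- tray_lead (a point): Middle of the tray's leading (-y) edge, 37 mm above the bench. It meets the face of the black stop bar at the end of travel. The tray is 94 mm wide, 110 mm long and carries a rack of capped tubes, tops 109 mm above the bench.
- white_bottle: Bystander: white plastic bottle, 48 mm across, 85 mm high; origin under its centre.
- amber_jar: Bystander: amber glass jar, 56 mm across, 75 mm high; origin under its centre.
- beaker: Bystander: clear beaker, 66 mm across the rim, 85 mm high; origin under its centre.
- weight: Bystander: steel weight, cylinder 38 mm across, 40 mm high; origin under its centre.
- wrench: Bystander: open wrench 140 mm long lying flat along its x axis.
- test_kit: Bystander: cardboard box 100 x 70 x 45 mm; origin under its centre.
Mind the look-alikes: they are no part of the job. Of the things like the crank, leave any that is purple; of the rest the larger one is meant.

How it is judged:
By the outcome, as a careful person would: the job done as asked, in the order asked, and still so for the second after the job is handed in, with the robot touching nothing.
It also fails if it takes over 72 s, if anything falls off the work surface, if the arm or the gripper's body presses on something with over 40 N, if the wrist force passes 120 N, or if a joint passes its speed limit or range.

## Robot

A 6-joint arm with a two-finger parallel gripper is mounted at the origin on the work surface. World frame = base frame: x ahead of the robot, y to its left, z up, the work surface at z = 0. Lengths are in m, angles in rad, forces in N, time in s.
With the tool pointing down it reaches from about 0.3 to 0.85 m from the base axis. Payload 4.2 kg.
Tool frame: the origin (TCP) lies on the front face of the gripper's body, between the roots of the fingers; the fingertips stand 78 mm ahead of it and the grasp point (between the pads) lies 60 mm ahead of it; z points along the fingers, y is the line along which they close (so a half turn about z gives the same grasp; the last joint's range is limited). The gripper opens to 91 mm and grips with 3 to 60 N. Pads are 32 mm wide; open, the fingers measure 118 mm over their backs; the gripper's body (76 mm by 178 mm) begins 60 mm behind the grasp point.
Start: joints at [1.27, 0.32, 1.565, -0, 1.257, -0.02], TCP at [0.159, 0.552, 0.292] pointing down, gripper open.
Joint ranges: [-3.11, 3.11], [-0.84, 2.01], [0.21, 2.61], [-1.34, 4.49], [0.05, 2.63], [-2.56, 2.56]. Speed limits (rad/s): [2.57, 2.57, 3.14, 3.14, 3.14, 3.14].

## Interface

Orientations are given as [roll, pitch, yaw] about the fixed x, y, z axes, in that order (R = Rz(yaw) Ry(pitch) Rx(roll)).
In Python, from bench import arm gives the robot as it stands.
- The arm moves only by the tool play_rows, never from a script. Its argument "steps" is a list of rows, each a list of 4 numbers: the shift along the tool's x, y, z in units of 500 mm (1.0 is 500 mm), then the turn about the tool's z in units of 30 degrees (1.0 is 30 degrees). A call has 1 to 12 rows; each row is the pose to reach, as a shift and turn from the pose commanded when the call began, along the tool's axes at that moment; what a row does not reach only later rows make up. A row lasts 1/12 s, in which the tool goes at most 41.7 mm and 7.16 degrees, less where a joint would pass 70% of its speed; a pose out of reach is approached as far as the arm can. A call with a number of a shift or a turn outside -1 to 1 is refused whole. A call with a gripper value outside its range is refused whole. "grip" is the opening, from 0 (shut) to 1 (fully open), set as the call begins (left out, the last holds). The fingers move at their own pace and stop on an object; "grip_force" is the grip in N (left out, the last holds). Time passes only in rows, so rows that repeat a pose let the fingers close. It gives the time, the measured TCP pose, the force, the opening and the grip force at its end, in the units of the state.
- arm.read_state(): the state, without advancing time (a new reading comes with each control period).
- arm.grab_frame(name): name is "scene" or "top"; returns a dict with "img" (480x640x3 uint8, red, green, blue), "K" (3x3 intrinsics, pixels), "xyz" and "orientation" of the camera in the world. Camera axes: x right, y up, looking along -z (the intrinsics and any distortion apply to the point x, -y, -z); pixel columns grow to the right and rows downward; lengths in m; the calibration is good to about 2 mm. A picture is of the moment at which its call begins. There is no depth.
- arm.sign_off(): hands the job in; it is judged then, once.
Trained networks look in the newest picture that a camera, given by its name, has taken for a name from the list of things; names that differ only in an ending like _2 or _b are one class to them, and where a whole thing is asked for, a point or a joint stands for the part that bears it (a point fixed in the world has none). Each returns a list of dicts, best first, with "p" (0 to 1); they miss things now and then, are a little off and sometimes report something else, mostly with a low value. They report only what shows in the picture. A call takes as long as a camera call. They do not tell look-alikes from the thing itself.
- arm.boxes_of(camera, thing): "box" ([left, top, width, height] in pixels, round what is visible of it).
- arm.regions_of(camera, thing): "pixels" (480x640 bool, what is visible of it) and "box" ([left, top, width, height] in pixels, round what is visible of it).
- arm.tip_of(camera, thing): "xy" ([column, row] in pixels: a listed point, or the origin of a listed thing).
The state is a dict: "time_s": time; "joint_positions": joint angles; "qd": joint speeds; "joint_efforts": joint torques, N m; "ee_pos": TCP position; "eef_rot": TCP orientation; "wrist_force": force on the tool from outside, world axes, zero at the start; "torque": the same for the moment, N m; "finger_gap": opening from 0.0 (shut) to 1.0 (fully open); "gripper_force": force on a finger pad.
Only numpy, scipy, OpenCV 4.12 (cv2) and the standard library are available. Lean on these libraries where they do the work, as an engineer would, in place of code of your own. Each camera call takes 0.05 s, during which the arm holds its last target. There are 200 camera calls.

## Working session

There is one attempt and no reset: what is moved stays moved. The work goes in short steps, Python scripts to look and compute and a tool call to move; the robot and the scene stay as the last step left them, time stands still between calls to the robot, and variables do not carry over. Pictures are saved under pics/ and viewed, at most 10 in all, crops included, and the job is handed in when it is done.

Besides the shell and the picture viewer there is one more tool, called after "Emit:" by a JSON object that holds its "api" and its "payload", one argument or row to a line. play_rows: Moves the arm, as the interface text tells. Its arguments: {"type":"object","properties":{"steps":{"type":"array"},"grip":{"type":"number"},"grip_force":{"type":"number"}},"required":["steps"]}

```bash
mkdir -p pics; ls; cat > h.py <<'E'
import numpy as np,cv2
from scipy.spatial.transform import Rotation as R
from bench import arm
def ray(f,px):
    K=np.array(f["K"],float); d=np.array(f.get("distortion",f.get("dist",[0,0,0,0,0])),float)
    u=cv2.undistortPoints(np.array([[px]],float),K,d)[0,0]
    o=np.array(f["orientation"],float)
    M=R.from_euler('xyz',o).as_matrix() if o.size==3 else o.reshape(3,3)
    return np.array(f["xyz"]),M@np.array([u[0],-u[1],-1])
def at(f,px,z):
    c,v=ray(f,px); return c+v*(z-c[2])/v[2]
def tri(f1,p1,f2,p2):
    c1,v1=ray(f1,p1);c2,v2=ray(f2,p2)
    s=np.linalg.lstsq(np.c_[v1,-v2],c2-c1,rcond=None)[0]
    a=c1+v1*s[0];b=c2+v2*s[1]; return (a+b)/2,np.linalg.norm(a-b)
def proj(f,P):
    K=np.array(f["K"],float); M=R.from_euler('xyz',f["orientation"]).as_matrix()
    q=M.T@(np.array(P)-f["xyz"]); q=K@np.array([q[0],-q[1],-q[2]]); return q[:2]/q[2]
E
python3 - <<'E'
from h import *
fs={n:arm.grab_frame(n) for n in("scene","top")}
for n,f in fs.items():
    print(n,f.keys(),f["K"],f["xyz"],f["orientation"])
    cv2.imwrite(f"pics/{n}0.png",f["img"][:,:,::-1])
    for t in("crank","crank_hub","crank_knob","seat","shaft_tip","tray_lead","loader"):
        print(n,t,[(np.round(r["xy"],1).tolist(),round(r["p"],2)) for r in arm.tip_of(n,t)[:4]])
    print([(r["box"],round(r["p"],2)) for r in arm.boxes_of(n,"crank")])
print(arm.read_state())
E
```

```text
pics
scene dict_keys(['img', 'K', 'xyz', 'orientation']) [[596.04054769   0.         310.87525469]
 [  0.         596.04054769 240.00467329]
 [  0.           0.           1.        ]] [1.32499911 0.0704762  1.08410556] [0.67290606 0.01285151 1.77103831]
scene crank [([260.0, 228.3], 0.86), ([217.9, 219.7], 0.83), ([252.3, 193.2], 0.67)]
scene crank_hub [([254.0, 187.6], 0.75), ([216.0, 215.7], 0.73), ([263.0, 221.7], 0.62)]
scene crank_knob [([200.5, 211.8], 0.87), ([277.0, 222.2], 0.75), ([264.6, 190.5], 0.5)]
scene seat [([415.0, 265.4], 0.79)]
scene shaft_tip [([417.2, 259.5], 0.96)]
scene tray_lead [([441.9, 325.9], 0.85)]
scene loader [([416.4, 277.8], 0.66)]
[([242.4, 214.0, 41.3, 27.1], 0.78), ([195.4, 204.2, 31.3, 20.8], 0.73)]
top dict_keys(['img', 'K', 'xyz', 'orientation']) [[520.71720928   0.         323.77971578]
 [  0.         520.71720928 235.41612252]
 [  0.           0.           1.        ]] [ 0.2658155  -0.11129853  1.19443552] [ 0.23569084  0.00297641 -1.52804755]
top crank [([400.3, 323.2], 0.79), ([429.2, 275.8], 0.73), ([385.6, 273.7], 0.57)]
top crank_hub [([3
[... 449 characters left out ...]
2.7], 0.78)]
{'time_s': 0.9, 'joint_positions': array([ 1.26999030e+00,  3.19587378e-01,  1.56449128e+00,  1.31188646e-06,
        1.25737415e+00, -2.00264173e-02]), 'qd': array([-0.00059792, -0.00035328, -0.00080533, -0.00075435, -0.00097624,
       -0.00068798]), 'joint_efforts': array([-8.32329533e-04, -4.12326479e+01, -2.32236046e+01,  7.28152692e-02,
        3.75091354e-02,  1.46534484e-05]), 'ee_pos': array([0.15935382, 0.55249506, 0.29228659]), 'eef_rot': array([3.14145282e+00, 1.55249246e-06, 2.86081264e+00]), 'wrist_force': array([ 0.02327631, -0.55216914,  1.34553314]), 'torque': array([-0.04086118, -0.02439189, -0.00960587]), 'gripper_force': 0.0, 'finger_gap': 1.0016757378686303}
```

```bash
python3 - <<'E'
import cv2
a=cv2.imread("pics/top0.png");b=cv2.imread("pics/scene0.png")
A=cv2.resize(a[130:350,120:480],None,fx=2.2,fy=2.2,interpolation=3)
cv2.imwrite("pics/c1.png",A)
B=cv2.resize(b[150:370,150:510],None,fx=2.2,fy=2.2,interpolation=3)
cv2.imwrite("pics/c2.png",B)
E
```

```text
(no output)
```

View pics/c1.png

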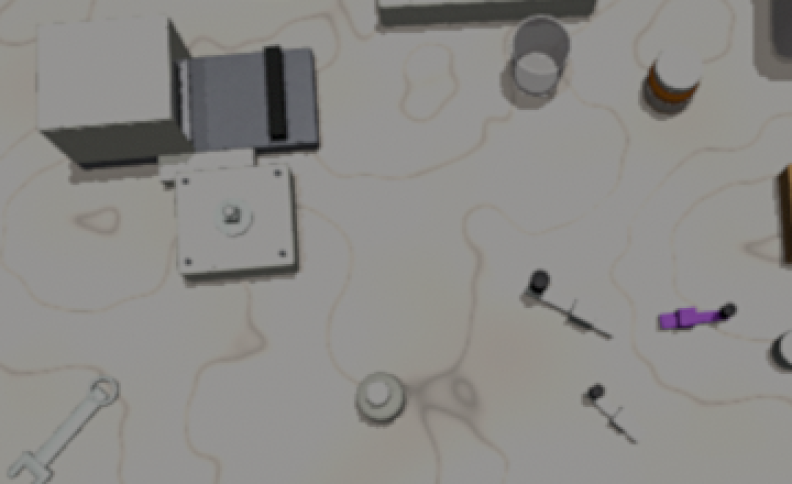

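View pics/c2.png

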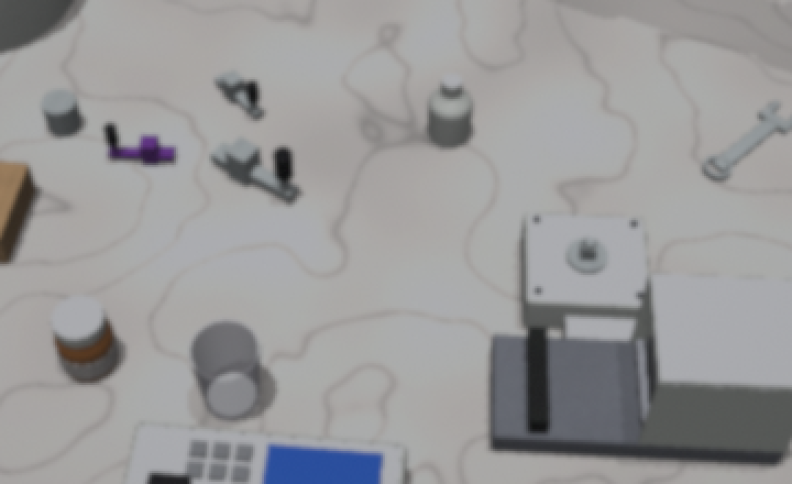

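The top crop shows three crank-likes. The large steel one has its hub at about (381,273) and knob at (365,257). The small steel one is at about (400,320), and the purple one at about (432,273). I choose the large steel crank. The second crop agrees: in the scene view it is at (260,222), knob at (279,225).

```bash
python3 - <<'E'
from h import *
T=arm.grab_frame("top");S=arm.grab_frame("scene")
ps={}
def get(n,t,near):
    L=[np.array(r["xy"]) for r in arm.tip_of(n,t)]; 
    return min(L,key=lambda x:np.linalg.norm(x-near)) 
for t,a,b in [("crank",(384,275),(260,226)),("crank_hub",(381,272),(260,220)),("crank_knob",(365,257),(278,225)),("seat",(227,226),(415,265)),("shaft_tip",(225,224),(417,259)),("tray_lead",(205,175),(442,326)),("loader",(230,230),(416,278))]:
    p,q=get("top",t,a),get("scene",t,b); X,e=tri(T,p,S,q); print(t,p.round(1),q.round(1),X.round(4),round(e,4))
for n,z in (("crank",0),("crank_hub",.03),("crank_knob",.058)):pass
print("knob by z",at(T,get("top","crank_knob",(365,257)),.058),at(S,get("scene","crank_knob",(278,225)),.058))
print("tip by z",at(T,get("top","shaft_tip",(224,223)),.076),at(S,get("scene","shaft_tip",(417,259)),.076))
# gearbox screws
for n,f,box in (("top",T,(185,190,90,80)),("scene",S,(370,235,90,80))):
    x,y,w,h=box; c=f["img"][y:y+h,x:x+w]; print(n, c.mean())
A=cv2.resize(T["img"][190:265,190:265],None,fx=5,fy=5,interpolation=cv2.INTER_CUBIC)
B=cv2.resize(S["img"][195:245,235:310],None,fx=5,fy=5,interpolation=cv2.INTER_CUBIC)
C=cv2.resize(T["img"][245:295,350:425],None,fx=5,fy=5,interpolation=cv2.INTER_CUBIC)
D=cv2.resize(S["img"][240:300,380:455],None,fx=5,fy=5,interpolation=cv2.INTER_CUBIC)
im=np.zeros((600,800,3),np.uint8);im[:300,:375]=A[:300];im[:300,400:775]=D;im[320:570,:375]=C;im[320:570,400:775]=B
im=np.clip(im.astype(float)*1.5,0,255).astype(np.uint8)
cv2.imwrite("pics/c3.png",im[:,:,::-1])
E
```

```text
crank [385.5 271.7] [259.8 228.2] [ 0.4711 -0.241   0.0029] 0.0018
crank_hub [388.  268.6] [262.6 222.7] [ 0.4731 -0.2379  0.027 ] 0.0139
crank_knob [364.2 254.7] [277.9 225.6] [ 0.4982 -0.1873  0.0563] 0.0015
seat [223.6 228. ] [418.1 266.9] [0.5481 0.1325 0.0492] 0.0012
shaft_tip [226.5 223.5] [417.8 258.2] [0.5505 0.1242 0.0808] 0.0089
tray_lead [203.  176.1] [441.  322.9] [0.6729 0.1916 0.0426] 0.0017
loader [231.9 233. ] [415.8 279.8] [ 5.484e-01  1.281e-01 -4.000e-04] 0.0125
knob by z [ 0.49805018 -0.18796436  0.058     ] [ 0.49952954 -0.18612894  0.058     ]
tip by z [0.55215201 0.12067842 0.076     ] [0.54559706 0.1288103  0.076     ]
top 132.22222222222223
scene 150.6801851851852
```

View pics/c3.png

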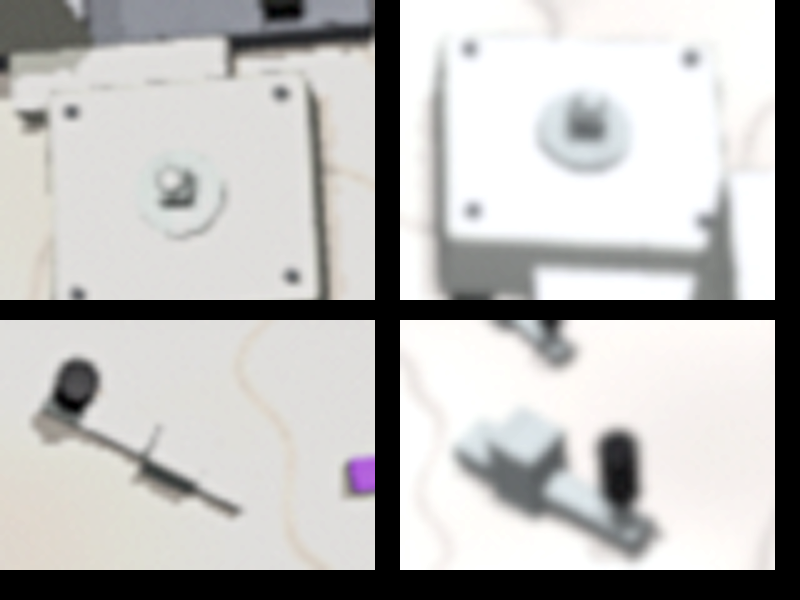

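```bash
python3 - <<'E'
from h import *
T=arm.grab_frame("top");S=arm.grab_frame("scene")
a=[np.array(p)/5+190 for p in [(71,112),(280,93),(291,277),(78,293)]]
d=[np.array(p)/5+(380,240) for p in [(70,48),(291,58),(73,210),(308,222)]]
A=np.array([at(T,p,.05) for p in a]);D=np.array([at(S,p,.05) for p in d])
print(A.round(4),A.mean(0));print(D.round(4),D.mean(0))
print("flange",at(T,np.array([183,195])/5+190,.054),at(S,np.array([185,132])/5+(380,240),.054))
print("hubtop",at(S,(260.4,218),.042), at(S,(259.8,228.2),0),at(T,(385.5,271.7),0))
# top: arm/tail dark side line (bottom edges): from (75,425-320) to (240,515-320) in C
for p in [(90,110),(240,193),(145,150),(195,170)]: print(at(T,np.array(p)/5+(350,245),.008).round(4))
# knob top centre
print("knobtop",at(T,np.array([77,377-320])/5+(350,245),.072),at(S,np.array([218,436-320])/5+(235,195),.072))
k=at(T,np.array([77,377-320])/5+(350,245),.072)
E
```

```text
[[0.5828 0.1793 0.05  ]
 [0.5959 0.0845 0.05  ]
 [0.51   0.0728 0.05  ]
 [0.4986 0.168  0.05  ]] [0.54684176 0.12615752 0.05      ]
[[0.5118 0.0773 0.05  ]
 [0.4991 0.1722 0.05  ]
 [0.597  0.0883 0.05  ]
 [0.5845 0.1851 0.05  ]] [0.54811743 0.13070301 0.05      ]
flange [0.54497286 0.1239054  0.054     ] [0.55072685 0.13036446 0.054     ]
hubtop [ 0.47201476 -0.23514496  0.042     ] [ 0.46875836 -0.24088159  0.        ] [ 0.47179645 -0.24221511  0.        ]
[ 0.4797 -0.2008  0.008 ]
[ 0.444  -0.2704  0.008 ]
[ 0.4621 -0.2265  0.008 ]
[ 0.4538 -0.2496  0.008 ]
knobtop [ 0.49149687 -0.18974473  0.072     ] [ 0.48946715 -0.18611607  0.072     ]
```

Emit:
{"api": "play_rows", "payload": {
  "steps": [
    [-0.05,-0.07,0,0.2],
    [-0.12,-0.15,0,0.4],
    [-0.18,-0.23,0,0.6],
    [-0.24,-0.31,0,0.8],
    [-0.3,-0.39,0,1],
    [-0.36,-0.47,0,1],
    [-0.41,-0.54,0,1],
    [-0.46,-0.61,0,1],
    [-0.5,-0.66,0,1],
    [-0.517,-0.673,0,1]
  ],
  "grip": 0.75
}}

```text
time_s: 2.83
ee_pos: [0.311, 0.1628, 0.2926]
eef_rot: [3.141, 0.0, 2.338]
wrist_force: [1.1, 0.2, 0.5]
finger_gap: 0.749
gripper_force: 0.0
```

Emit:
{"api": "play_rows", "payload": {
  "steps": [
    [-0.07,-0.03,0,0.2],
    [-0.15,-0.06,0,0.4],
    [-0.22,-0.09,0,0.6],
    [-0.3,-0.12,0,0.8],
    [-0.38,-0.155,0,1],
    [-0.46,-0.19,0,1],
    [-0.54,-0.22,0,1],
    [-0.62,-0.255,0,1],
    [-0.7,-0.285,0,1],
    [-0.76,-0.315,0,1],
    [-0.79,-0.325,0,1],
    [-0.802,-0.329,0,1]
  ]
}}

```text
time_s: 3.83
ee_pos: [0.4717, -0.2412, 0.2917]
eef_rot: [3.141, 0.001, 1.81]
wrist_force: [0.1, 0.5, -1.0]
finger_gap: 0.751
gripper_force: 0.0
```

Emit:
{"api": "play_rows", "payload": {
  "steps": [
    [0,0,0.04,0.22],
    [0,0,0.08,0.44],
    [0,0,0.12,0.66],
    [0,0,0.14,0.88],
    [0,0,0.14,1],
    [0,0,0.14,1]
  ]
}}

```text
time_s: 4.33
ee_pos: [0.4702, -0.2369, 0.2215]
eef_rot: [-3.139, -0.001, 1.29]
wrist_force: [1.3, 0.2, -0.8]
finger_gap: 0.751
gripper_force: 0.0
```

Emit:
{"api": "play_rows", "payload": {
  "steps": [
    [0,0,0,0.15],
    [0,0,0,0.3],
    [0,0,0,0.32],
    [0,0,0,0.32],
    [0,0,0,0.32]
  ]
}}

```text
time_s: 4.75
ee_pos: [0.4709, -0.2379, 0.2226]
eef_rot: [3.141, -0.0, 1.125]
wrist_force: [-0.3, -0.6, 0.2]
finger_gap: 0.752
gripper_force: 0.0
```

```bash
python3 - <<'E'
from h import *
T=arm.grab_frame("top");S=arm.grab_frame("scene")
s=arm.read_state();print(s["ee_pos"],s["eef_rot"],s["joint_positions"][5])
A=cv2.resize(T["img"][225:305,340:440],None,fx=4,fy=4,interpolation=2)
B=cv2.resize(S["img"][160:260,200:300],None,fx=4,fy=4,interpolation=2)
im=np.zeros((400,800,3),np.uint8);im[:320,:400]=A;im[:,400:]=B
cv2.imwrite("pics/c4.png",np.clip(im[:,:,::-1]*1.4,0,255).astype(np.uint8))
print(proj(T,(*s["ee_pos"][:2],.042)),proj(S,(*s["ee_pos"][:2],.042)))
E
```

```text
[ 0.47086263 -0.23806545  0.22244644] [ 3.14127558e+00 -1.39456564e-04  1.12414302e+00] -0.043417592429340145
[385.74514788 268.92724002] [259.29977196 217.44741293]
```

View pics/c4.png

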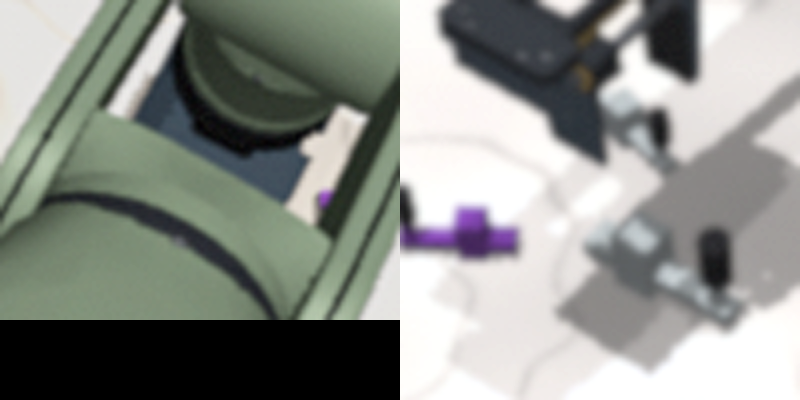

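The picture shows the large crank's hub at about (260.7,219.5) in the scene view, nearly under the gripper axis. The small crank is well clear of the fingers. Descending.

Emit:
{"api": "play_rows", "payload": {
  "steps": [
    [0.002,0.004,0.04,0],
    [0.002,0.004,0.09,0],
    [0.002,0.004,0.14,0],
    [0.002,0.004,0.19,0],
    [0.002,0.004,0.23,0],
    [0.002,0.004,0.255,0],
    [0.002,0.004,0.265,0],
    [0.002,0.004,0.265,0],
    [0.002,0.004,0.265,0]
  ]
}}

```text
time_s: 5.6
ee_pos: [0.4735, -0.2384, 0.0902]
eef_rot: [3.141, -0.0, 1.123]
wrist_force: [-0.1, 0.0, 0.6]
finger_gap: 0.748
gripper_force: 0.0
```

Emit:
{"api": "play_rows", "payload": {
  "steps": [
    [0,0,0,0],
    [0,0,0,0],
    [0,0,0,0],
    [0,0,0,0],
    [0,0,0,0],
    [0,0,0,0],
    [0,0,0,0],
    [0,0,0,0],
    [0,0,0,0],
    [0,0,0,0]
  ],
  "grip": 0.1,
  "grip_force": 30
}}

```text
time_s: 6.43
ee_pos: [0.4722, -0.2376, 0.0897]
eef_rot: [-3.139, -0.0, 1.122]
wrist_force: [-4.2, 3.2, 5.6]
finger_gap: 0.288
gripper_force: 29.9
```

Emit:
{"api": "play_rows", "payload": {
  "steps": [
    [0,0,-0.02,0],
    [0,0,-0.06,0],
    [0,0,-0.11,0],
    [0,0,-0.16,0],
    [0,0,-0.21,0],
    [0,0,-0.26,0],
    [0,0,-0.3,0],
    [0,0,-0.32,0],
    [0,0,-0.32,0]
  ]
}}

```text
time_s: 7.18
ee_pos: [0.4743, -0.239, 0.252]
eef_rot: [3.135, 0.0, 1.122]
wrist_force: [-0.2, -0.5, -3.6]
finger_gap: 0.282
gripper_force: 29.9
```

Emit:
{"api": "play_rows", "payload": {
  "steps": [
    [0.03,-0.01,0,0.1],
    [0.09,-0.02,0,0.2],
    [0.16,-0.04,0,0.3],
    [0.23,-0.06,0,0.4],
    [0.3,-0.08,0,0.5],
    [0.37,-0.1,0,0.6],
    [0.44,-0.11,0,0.7],
    [0.51,-0.13,0,0.8],
    [0.58,-0.15,0,0.9],
    [0.65,-0.165,0,1],
    [0.7,-0.177,0,1],
    [0.725,-0.182,0,1]
  ]
}}

```text
time_s: 8.18
ee_pos: [0.5482, 0.131, 0.2476]
eef_rot: [-3.14, 0.001, 0.602]
wrist_force: [0.5, -0.8, -5.2]
finger_gap: 0.283
gripper_force: 29.9
```

Emit:
{"api": "play_rows", "payload": {
  "steps": [
    [0,0,0.02,0.1],
    [0,0,0.05,0.2],
    [0,0,0.08,0.29],
    [0,0,0.1,0.29],
    [0,0,0.1,0.29],
    [0,0,0.1,0.29]
  ]
}}

```text
time_s: 8.68
ee_pos: [0.5479, 0.1274, 0.1987]
eef_rot: [-3.141, 0.002, 0.448]
wrist_force: [0.2, 0.1, -3.6]
finger_gap: 0.285
gripper_force: 29.9
```

```bash
cat > look.py <<'E'
from h import *
import sys
T=arm.grab_frame("top");S=arm.grab_frame("scene")
s=arm.read_state();print(s["ee_pos"].round(4),s["eef_rot"].round(4),s["wrist_force"].round(2),s["torque"].round(3),s["joint_positions"].round(3)[5])
for n in("scene","top"):
  for t in("crank","crank_hub","crank_knob","shaft_tip","seat"):
    print(n,t,[(np.round(r["xy"],1).tolist(),round(r["p"],2)) for r in arm.tip_of(n,t)[:4]])
p=s["ee_pos"];z=p[2]-.09
for P in((*p[:2],z),(*p[:2],z+.042)): print(proj(T,P).round(1),proj(S,P).round(1))
A=cv2.resize(T["img"][175:275,175:275],None,fx=4,fy=4,interpolation=2)
B=cv2.resize(S["img"][190:290,360:460],None,fx=4,fy=4,interpolation=2)
im=np.hstack([A,B]);cv2.imwrite(sys.argv[1],np.clip(im[:,:,::-1]*1.2,0,255).astype(np.uint8))
E
python3 look.py pics/c5.png
```

```text
[0.5488 0.1277 0.2003] [ 3.1413e+00 -1.3000e-03  4.4720e-01] [ 0.76  0.47 -4.27] [-0.072  0.141 -0.03 ] 1.332
scene crank [([216.5, 218.4], 0.83), ([421.5, 250.7], 0.8), ([253.0, 190.6], 0.48)]
scene crank_hub [([421.7, 239.9], 0.63), ([253.5, 189.3], 0.63), ([219.7, 215.9], 0.55)]
scene crank_knob [([434.7, 253.3], 0.94), ([198.6, 213.0], 0.79), ([263.4, 191.8], 0.52)]
scene shaft_tip []
scene seat [([415.5, 263.7], 0.76)]
top crank [([431.4, 273.7], 0.78), ([219.7, 221.6], 0.6), ([402.0, 324.3], 0.53)]
top crank_hub [([401.9, 320.0], 0.7), ([432.8, 273.2], 0.5), ([222.1, 217.0], 0.46)]
top crank_knob [([389.5, 307.5], 0.65), ([450.0, 271.0], 0.49)]
top shaft_tip [([225.2, 220.5], 0.72), ([224.2, 224.0], 0.31)]
top seat [([225.3, 228.9], 0.86)]
[220.2 220.8] [419.2 249.3]
[216.2 215.5] [421.9 236.5]
```

View pics/c5.png

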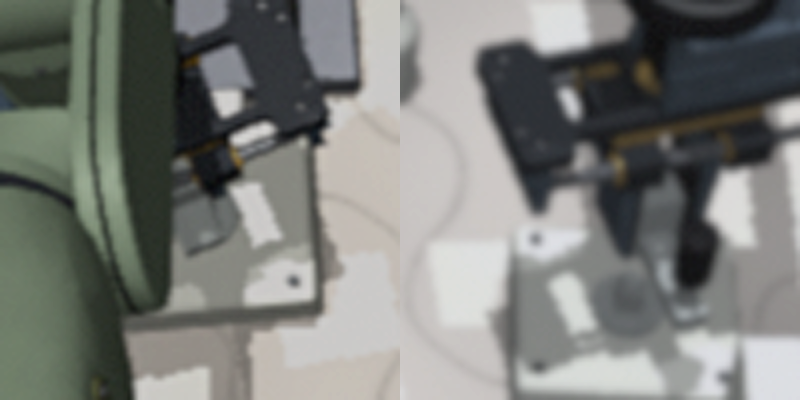

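```bash
python3 - <<'E'
from h import *
S=arm.grab_frame("scene");T=arm.grab_frame("top")
s=arm.read_state();p=s["ee_pos"];y=s["eef_rot"][2];e=np.array([np.cos(y),np.sin(y)])
b=np.array([.0006,.0023])
for px,z,L in(((434.7,253.3),.058,.055),((421.7,239.9),.03,0),((421.5,250.7),0,0)):
    q=at(S,px,p[2]-.09+z)[:2]-b-p[:2]; print(e@q-L, np.array([-e[1],e[0]])@q)
q=at(T,(219.7,221.6),p[2]-.09)[:2]+b-p[:2];print(e@q,np.array([-e[1],e[0]])@q)
E
```

```text
0.0003353631324384543 0.00022428237505632992
-0.002083781623342287 -0.0006376221806908414
0.003019491955894226 0.001210338313201613
0.0009037341092617619 0.003028031323480541
```

The picture shows the crank held above the shaft, with the knob toward the tray side. By eye its axis lies within a couple of mm of the flange. Lowering slowly onto the nose.

Emit:
{"api": "play_rows", "payload": {
  "steps": [
    [-0.002,-0.001,0.01,0],
    [-0.002,-0.001,0.025,0],
    [-0.002,-0.001,0.04,0],
    [-0.002,-0.001,0.05,0],
    [-0.002,-0.001,0.058,0],
    [-0.002,-0.001,0.064,0],
    [-0.002,-0.001,0.068,0],
    [-0.002,-0.001,0.07,0],
    [-0.002,-0.001,0.07,0]
  ]
}}

```text
time_s: 10.13
ee_pos: [0.5472, 0.1279, 0.1647]
eef_rot: [-3.142, -0.0, 0.447]
wrist_force: [-0.1, 0.2, -4.7]
finger_gap: 0.287
gripper_force: 29.9
```

```bash
cat > st.py <<'E'
from h import *
s=arm.read_state();print(s["time_s"],s["ee_pos"].round(4),s["eef_rot"].round(3),s["wrist_force"].round(2),s["torque"].round(3),s["finger_gap"].round(3))
E
python3 st.py
```

```text
Traceback (most recent call last):
  File "st.py", line 2, in <module>
    s=arm.read_state();print(s["time_s"],s["ee_pos"].round(4),s["eef_rot"].round(3),s["wrist_force"].round(2),s["torque"].round(3),s["finger_gap"].round(3))
                                                                                                                                   ^^^^^^^^^^^^^^^^^^^^^
AttributeError: 'float' object has no attribute 'round'
```

Emit:
{"api": "play_rows", "payload": {
  "steps": [
    [0,0,0.004,0],
    [0,0,0.006,0],
    [0,0,0.006,0]
  ]
}}

```text
time_s: 10.38
ee_pos: [0.5478, 0.1281, 0.1621]
eef_rot: [3.141, -0.002, 0.447]
wrist_force: [1.1, 0.1, -4.0]
finger_gap: 0.287
gripper_force: 29.9
```

Emit:
{"api": "play_rows", "payload": {
  "steps": [
    [0,0,0.003,0],
    [0,0,0.005,0],
    [0,0,0.005,0]
  ]
}}

```text
time_s: 10.63
ee_pos: [0.5479, 0.1282, 0.1596]
eef_rot: [3.141, -0.002, 0.447]
wrist_force: [3.8, 1.6, -3.2]
finger_gap: 0.283
gripper_force: 29.9
```

Emit:
{"api": "play_rows", "payload": {
  "steps": [
    [0,0,0.002,0],
    [0,0,0.004,0],
    [0,0,0.004,0]
  ]
}}

```text
time_s: 10.88
ee_pos: [0.548, 0.1282, 0.1591]
eef_rot: [3.141, -0.003, 0.447]
wrist_force: [0.2, 0.3, 7.4]
finger_gap: 0.283
gripper_force: 29.9
```

Emit:
{"api": "play_rows", "payload": {
  "steps": [
    [0,0,0,0.08],
    [0,0,0,0.16],
    [0,0,0,0.24],
    [0,0,0,0.32],
    [0,0,0,0.4],
    [0,0,0,0.4]
  ]
}}

```text
time_s: 11.38
ee_pos: [0.548, 0.1285, 0.1591]
eef_rot: [-3.141, -0.004, 0.236]
wrist_force: [0.8, 2.4, 6.0]
finger_gap: 0.287
gripper_force: 29.9
```

Emit:
{"api": "play_rows", "payload": {
  "steps": [
    [0,0,0,0.08],
    [0,0,0,0.16],
    [0,0,0,0.24],
    [0,0,0,0.24]
  ]
}}

```text
time_s: 11.72
ee_pos: [0.5485, 0.128, 0.1582]
eef_rot: [3.142, -0.005, 0.112]
wrist_force: [6.1, -0.1, -1.0]
finger_gap: 0.286
gripper_force: 29.9
```

Emit:
{"api": "play_rows", "payload": {
  "steps": [
    [0,0,0.003,0.04],
    [0,0,0.006,0.08],
    [0,0,0.006,0.08]
  ]
}}

```text
time_s: 11.97
ee_pos: [0.5488, 0.128, 0.1545]
eef_rot: [-3.141, -0.004, 0.07]
wrist_force: [6.9, 1.5, -2.0]
finger_gap: 0.284
gripper_force: 29.9
```

Emit:
{"api": "play_rows", "payload": {
  "steps": [
    [0.001,0,0.004,0.03],
    [0.0015,0,0.008,0.06],
    [0.0015,0,0.012,0.06],
    [0.0015,0,0.016,0.06],
    [0.0015,0,0.019,0.06],
    [0.0015,0,0.019,0.06]
  ]
}}

```text
time_s: 12.47
ee_pos: [0.5492, 0.1279, 0.1447]
eef_rot: [3.142, -0.003, 0.039]
wrist_force: [6.2, -0.0, -2.4]
finger_gap: 0.285
gripper_force: 29.9
```

Emit:
{"api": "play_rows", "payload": {
  "steps": [
    [0,0,0.002,0],
    [0,0,0.004,0],
    [0,0,0.005,0],
    [0,0,0.005,0]
  ]
}}

```text
time_s: 12.8
ee_pos: [0.5492, 0.1279, 0.1437]
eef_rot: [-3.142, -0.004, 0.039]
wrist_force: [4.5, -1.1, 6.7]
finger_gap: 0.284
gripper_force: 29.9
```

Emit:
{"api": "play_rows", "payload": {
  "steps": [
    [0.001,0,0.002,0],
    [0.001,0,0.002,0],
    [0.001,0,0.002,0]
  ]
}}

```text
time_s: 13.05
ee_pos: [0.5493, 0.1279, 0.1437]
eef_rot: [-3.141, -0.003, 0.039]
wrist_force: [1.3, -0.8, 13.1]
finger_gap: 0.281
gripper_force: 29.9
```

```bash
sed -i 's/s\["finger_gap"\].round(3)/s["finger_gap"]/' st.py; python3 st.py; python3 look.py pics/c6.png
```

```text
13.05 [0.5493 0.1279 0.1437] [-3.141e+00 -3.000e-03  3.900e-02] [ 1.33 -0.81 13.1 ] [-0.237  0.117  0.001] 0.28059276421551943
[0.5493 0.1278 0.1437] [-3.1415 -0.0034  0.0391] [ 0.9  -0.56 12.78] [-0.195  0.102  0.055] 1.741
scene crank [([416.0, 266.7], 0.89), ([220.1, 218.7], 0.82), ([251.8, 189.2], 0.55), ([419.4, 258.4], 0.47)]
scene crank_hub [([219.1, 216.6], 0.59), ([422.6, 259.9], 0.56), ([256.8, 187.4], 0.54)]
scene crank_knob [([196.6, 212.6], 0.83), ([262.6, 192.8], 0.8), ([418.9, 270.4], 0.61)]
scene shaft_tip [([419.8, 261.0], 0.66)]
scene seat [([416.0, 264.7], 0.92)]
top crank [([402.7, 325.1], 0.78), ([432.2, 276.5], 0.68), ([362.1, 163.2], 0.44), ([222.8, 228.0], 0.42)]
top crank_hub [([434.2, 274.6], 0.76), ([223.3, 223.1], 0.63), ([407.0, 321.1], 0.56)]
top crank_knob [([390.5, 309.9], 0.55), ([447.7, 271.4], 0.54)]
top shaft_tip [([223.1, 226.8], 0.94)]
top seat [([223.3, 229.5], 0.62)]
[225.1 227.1] [415.9 265.8]
[221.5 222.3] [418.4 253.9]
```

Crank is home: it dropped about 15.4 mm and the z contact is hard. Releasing, lifting, and moving to the handle.

Emit:
{"api": "play_rows", "payload": {
  "steps": [
    [-0.001,0,-0.004,0],
    [-0.001,0,-0.004,0],
    [-0.001,0,-0.004,0],
    [-0.001,0,-0.004,0],
    [-0.001,0,-0.004,0],
    [-0.001,0,-0.004,0]
  ],
  "grip": 0.5
}}

```text
time_s: 14.15
ee_pos: [0.5475, 0.1279, 0.1428]
eef_rot: [3.141, 0.001, 0.039]
wrist_force: [0.6, -0.7, 0.1]
finger_gap: 0.5
gripper_force: 0.0
```

Emit:
{"api": "play_rows", "payload": {
  "steps": [
    [0,0,-0.02,0],
    [0,0,-0.05,0],
    [0,0,-0.09,0],
    [0,0,-0.13,0],
    [0,0,-0.17,0],
    [0,0,-0.18,-0.09],
    [0,0,-0.18,-0.18],
    [0,0,-0.18,-0.18],
    [0,0,-0.18,-0.18]
  ]
}}

```text
time_s: 14.9
ee_pos: [0.5477, 0.1279, 0.2337]
eef_rot: [-3.141, -0.0, 0.132]
wrist_force: [0.8, -0.0, -1.6]
finger_gap: 0.5
gripper_force: 0.0
```

```bash
python3 look.py pics/c6.png; python3 - <<'E'
from h import *
S=arm.grab_frame("scene");q=[r["xy"] for r in arm.tip_of("scene","crank_knob") if r["xy"][0]>350]
print(q,[at(S,x,.112)[:2]-np.array([.0006,.0023]) for x in q])
E
```

```text
[0.5477 0.1279 0.2331] [-3.1416e+00  6.0000e-04  1.3190e-01] [-0.14  0.29  0.21] [-0.073  0.137  0.035] 1.648
scene crank [([256.0, 190.9], 0.82), ([219.5, 217.1], 0.67), ([440.8, 326.9], 0.65), ([418.2, 266.5], 0.6)]
scene crank_hub [([419.1, 259.5], 0.91), ([215.5, 216.3], 0.8), ([254.6, 189.7], 0.54), ([415.8, 278.5], 0.16)]
scene crank_knob [([266.1, 192.2], 0.79), ([198.8, 210.2], 0.67), ([417.2, 269.7], 0.66)]
scene shaft_tip [([144.6, 250.2], 0.32), ([413.2, 277.9], 0.22)]
scene seat [([357.1, 208.3], 0.65), ([417.9, 266.2], 0.62)]
top crank [([401.0, 323.7], 0.81), ([433.1, 273.5], 0.74), ([225.9, 227.3], 0.61)]
top crank_hub [([224.9, 225.2], 0.8), ([430.4, 273.8], 0.75), ([407.2, 320.9], 0.5), ([222.9, 228.0], 0.5)]
top crank_knob [([220.9, 196.8], 0.76), ([453.9, 271.7], 0.56), ([390.6, 306.4], 0.52)]
top shaft_tip [([223.5, 222.2], 0.75)]
top seat [([224.9, 229.7], 0.61)]
[217.  217.2] [421.5 239. ]
[212.7 211.7] [424.3 225.6]
[[419.6, 271.2]] [array([0.60458854, 0.13084345])]
```

View pics/c6.png

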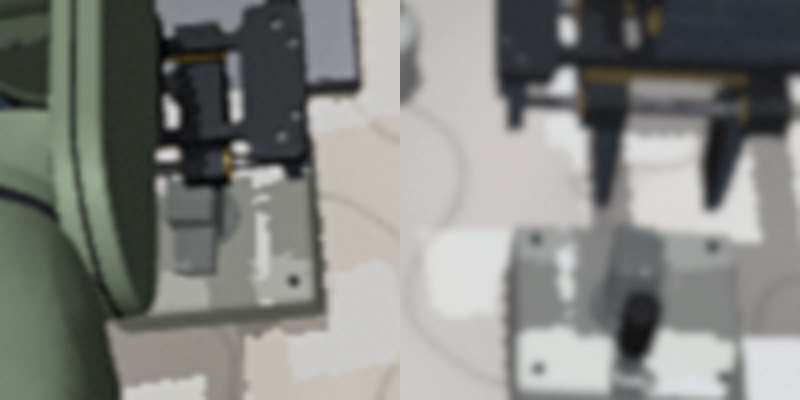

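The crank sits level on the flange with its knob toward +x, at scene (419,271).

Emit:
{"api": "play_rows", "payload": {
  "steps": [
    [0.03,0.003,0,0],
    [0.07,0.006,0,0],
    [0.1,0.009,0,0],
    [0.112,0.01,0,0],
    [0.112,0.01,0.03,0],
    [0.112,0.01,0.06,0],
    [0.112,0.01,0.09,0],
    [0.112,0.01,0.11,0],
    [0.112,0.01,0.118,0],
    [0.112,0.01,0.118,0],
    [0.112,0.01,0.118,0]
  ],
  "grip": 0.45
}}

```text
time_s: 16.52
ee_pos: [0.6042, 0.1305, 0.1747]
eef_rot: [-3.141, -0.001, 0.133]
wrist_force: [0.3, 1.2, -0.2]
finger_gap: 0.453
gripper_force: 0.0
```

Emit:
{"api": "play_rows", "payload": {
  "steps": [
    [0,0,0,0],
    [0,0,0,0],
    [0,0,0,0],
    [0,0,0,0],
    [0,0,0,0],
    [0,0,0,0],
    [0,0,0,0]
  ],
  "grip": 0.05,
  "grip_force": 10
}}

```text
time_s: 17.1
ee_pos: [0.6044, 0.1305, 0.1747]
eef_rot: [-3.141, -0.001, 0.133]
wrist_force: [0.3, 0.1, 2.4]
finger_gap: 0.214
gripper_force: 10.0
```

```bash
python3 st.py
```

```text
17.1 [0.6044 0.1305 0.1747] [-3.141e+00 -1.000e-03  1.330e-01] [0.28 0.1  2.42] [-0.007  0.039 -0.04 ] 0.21386432843490188
```

```bash
cat > circ.py <<'E'
import sys,numpy as np
b,step,n=map(float,sys.argv[1:4])  # start angle deg in loader/tool frame, step, rows
a=np.radians(b-step*np.arange(int(n)+1))
x=.11*(np.cos(a)-np.cos(a[0]));y=-.11*(np.sin(a)-np.sin(a[0]))
print([[round(float(p),3),round(float(q),3),0,0] for p,q in zip(x[1:],y[1:])])
E
python3 circ.py -5 8 6;python3 circ.py -53 10 10; python3 st.py
```

```text
[[-0.002, 0.015, 0, 0], [-0.007, 0.03, 0, 0], [-0.013, 0.044, 0, 0], [-0.022, 0.057, 0, 0], [-0.032, 0.068, 0, 0], [-0.043, 0.078, 0, 0]]
[[-0.016, 0.01, 0, 0], [-0.034, 0.017, 0, 0], [-0.053, 0.021, 0, 0], [-0.072, 0.022, 0, 0], [-0.091, 0.019, 0, 0], [-0.109, 0.013, 0, 0], [-0.126, 0.004, 0, 0], [-0.141, -0.007, 0, 0], [-0.154, -0.022, 0, 0], [-0.164, -0.038, 0, 0]]
17.1 [0.6044 0.1305 0.1747] [-3.141e+00 -1.000e-03  1.330e-01] [0.28 0.1  2.42] [-0.007  0.039 -0.04 ] 0.21386432843490188
```

Emit:
{"api": "play_rows", "payload": {
  "steps": [
    [-0.002,0.015,0,0],
    [-0.007,0.03,0,0],
    [-0.013,0.044,0,0],
    [-0.022,0.057,0,0],
    [-0.032,0.068,0,0],
    [-0.043,0.078,0,0]
  ]
}}

```text
time_s: 17.6
ee_pos: [0.5882, 0.088, 0.1747]
eef_rot: [3.141, -0.002, 0.132]
wrist_force: [3.2, 2.9, 3.6]
finger_gap: 0.217
gripper_force: 10.0
```

```bash
python3 st.py
```

```text
17.6 [0.5882 0.088  0.1747] [ 3.141e+00 -2.000e-03  1.320e-01] [3.24 2.91 3.56] [ 0.606 -0.417  0.019] 0.21730315017727314
```

Emit:
{"api": "play_rows", "payload": {
  "steps": [
    [-0.016,0.01,0,0],
    [-0.034,0.017,0,0],
    [-0.053,0.021,0,0],
    [-0.072,0.022,0,0],
    [-0.091,0.019,0,0],
    [-0.109,0.013,0,0],
    [-0.126,0.004,0,0],
    [-0.141,-0.007,0,0],
    [-0.154,-0.022,0,0],
    [-0.164,-0.038,0,0]
  ]
}}

```text
time_s: 18.43
ee_pos: [0.5032, 0.0964, 0.1741]
eef_rot: [3.14, -0.0, 0.134]
wrist_force: [7.4, -0.7, 0.9]
finger_gap: 0.216
gripper_force: 10.0
```

```bash
python3 st.py; python3 circ.py -153 10 9; python3 circ.py 117 10 12; python3 circ.py -3 10 9;  python3 circ.py -93 10 9
```

```text
18.4333 [0.5032 0.0964 0.1741] [ 3.14  -0.     0.134] [ 7.42 -0.65  0.94] [-0.399 -1.163 -0.018] 0.21629545089337046
[[-0.007, -0.018, 0, 0], [-0.011, -0.037, 0, 0], [-0.012, -0.056, 0, 0], [-0.009, -0.075, 0, 0], [-0.003, -0.093, 0, 0], [0.006, -0.11, 0, 0], [0.018, -0.125, 0, 0], [0.032, -0.138, 0, 0], [0.048, -0.148, 0, 0]]
[[0.018, -0.007, 0, 0], [0.037, -0.011, 0, 0], [0.056, -0.012, 0, 0], [0.075, -0.009, 0, 0], [0.093, -0.003, 0, 0], [0.11, 0.006, 0, 0], [0.125, 0.018, 0, 0], [0.138, 0.032, 0, 0], [0.148, 0.048, 0, 0], [0.155, 0.066, 0, 0], [0.159, 0.085, 0, 0], [0.16, 0.104, 0, 0]]
[[-0.003, 0.019, 0, 0], [-0.009, 0.037, 0, 0], [-0.018, 0.054, 0, 0], [-0.029, 0.069, 0, 0], [-0.044, 0.082, 0, 0], [-0.06, 0.092, 0, 0], [-0.078, 0.099, 0, 0], [-0.096, 0.103, 0, 0], [-0.116, 0.104, 0, 0]]
[[-0.019, -0.003, 0, 0], [-0.037, -0.009, 0, 0], [-0.054, -0.018, 0, 0], [-0.069, -0.029, 0, 0], [-0.082, -0.044, 0, 0], [-0.092, -0.06, 0, 0], [-0.099, -0.078, 0, 0], [-0.103, -0.096, 0, 0], [-0.104, -0.116, 0, 0]]
```

Emit:
{"api": "play_rows", "payload": {
  "steps": [
    [-0.006,-0.018,0,0],
    [-0.01,-0.037,0,0],
    [-0.011,-0.057,0,0],
    [-0.008,-0.076,0,0],
    [-0.002,-0.094,0,0],
    [0.007,-0.111,0,0],
    [0.019,-0.126,0,0],
    [0.033,-0.139,0,0],
    [0.049,-0.149,0,0]
  ]
}}

```text
time_s: 19.18
ee_pos: [0.5148, 0.172, 0.1734]
eef_rot: [3.136, 0.01, 0.135]
wrist_force: [-1.8, -6.1, 8.5]
finger_gap: 0.216
gripper_force: 10.1
```

```bash
python3 st.py
```

```text
19.1833 [0.5148 0.172  0.1734] [3.136 0.01  0.135] [-1.85 -6.09  8.49] [-1.472  0.571  0.044] 0.215874438940062
```

Emit:
{"api": "play_rows", "payload": {
  "steps": [
    [0.018,-0.006,0,0],
    [0.037,-0.01,0,0],
    [0.056,-0.011,0,0],
    [0.075,-0.008,0,0],
    [0.093,-0.002,0,0],
    [0.11,0.007,0,0],
    [0.125,0.019,0,0],
    [0.138,0.033,0,0],
    [0.148,0.049,0,0],
    [0.155,0.067,0,0],
    [0.159,0.086,0,0],
    [0.16,0.105,0,0]
  ]
}}

```text
time_s: 20.18
ee_pos: [0.6046, 0.1338, 0.1744]
eef_rot: [-3.139, -0.001, 0.133]
wrist_force: [3.9, 4.6, 3.8]
finger_gap: 0.213
gripper_force: 10.0
```

```bash
cat > f.py <<'E'
from h import *
import sys
b=np.radians(float(sys.argv[1])); s=arm.read_state()
psi=s["eef_rot"][2];X=np.array([np.cos(psi),np.sin(psi)]);Y=np.array([np.sin(psi),-np.cos(psi)])
r=np.array([np.cos(b),np.sin(b)]);W=lambda v:np.array([[np.cos(.133),-np.sin(.133)],[np.sin(.133),np.cos(.133)]])@v
r=W(r);t=np.array([r[1],-r[0]]);F=s["wrist_force"]
print(s["time_s"],s["ee_pos"].round(4),"tilt",s["eef_rot"].round(3),"drive",round(-F[:2]@t,1),"radial(out+)",round(F[:2]@r,1),"Fz",round(F[2],1),"centre",(s["ee_pos"][:2]-.055*r).round(4))
d=arm.tip_of; 
E
python3 f.py -3
```

```text
20.1833 [0.6046 0.1338 0.1744] tilt [-3.139e+00 -1.000e-03  1.330e-01] drive 4.2 radial(out+) 4.3 Fz 3.8 centre [0.5498 0.1294]
```

Emit:
{"api": "play_rows", "payload": {
  "steps": [
    [-0.002,0.019,0,0],
    [-0.008,0.037,0,0],
    [-0.017,0.054,0,0],
    [-0.028,0.069,0,0],
    [-0.043,0.082,0,0],
    [-0.059,0.092,0,0],
    [-0.077,0.099,0,0],
    [-0.095,0.103,0,0],
    [-0.115,0.104,0,0]
  ]
}}

```text
time_s: 20.93
ee_pos: [0.5537, 0.0726, 0.1742]
eef_rot: [3.14, 0.0, 0.133]
wrist_force: [4.7, 0.9, 2.5]
finger_gap: 0.216
gripper_force: 10.0
```

```bash
python3 f.py -93; python3 - <<'E'
from h import *
S=arm.grab_frame("scene");T=arm.grab_frame("top")
for n,f in(("scene",S),("top",T)):
  for r in arm.tip_of(n,"tray_lead")[:2]: print(n,r["xy"],r["p"],at(f,r["xy"],.037).round(4))
E
```

```text
20.9333 [0.5537 0.0726 0.1742] tilt [3.14  0.    0.133] drive 4.8 radial(out+) -0.5 Fz 2.5 centre [0.5493 0.1274]
scene [255.1, 329.0] 0.69 [ 0.7552 -0.1733  0.037 ]
scene [420.7, 324.1] 0.59 [0.6802 0.1516 0.037 ]
```

Emit:
{"api": "play_rows", "payload": {
  "steps": [
    [-0.019,-0.003,0,0],
    [-0.037,-0.009,0,0],
    [-0.053,-0.018,0,0],
    [-0.068,-0.029,0,0],
    [-0.081,-0.044,0,0],
    [-0.091,-0.06,0,0],
    [-0.098,-0.078,0,0],
    [-0.102,-0.096,0,0],
    [-0.103,-0.116,0,0]
  ]
}}

```text
time_s: 21.88
ee_pos: [0.4946, 0.1239, 0.1738]
eef_rot: [3.14, 0.003, 0.133]
wrist_force: [1.2, -4.9, 3.8]
finger_gap: 0.216
gripper_force: 10.0
```

```bash
python3 f.py 177; python3 circ.py 177 10 12; python3 circ.py 57 10 12;  python3 circ.py -63 10 12
```

```text
21.8833 [0.4946 0.1239 0.1738] tilt [3.14e+00 3.00e-03 1.33e-01] drive 5.0 radial(out+) -0.8 Fz 3.8 centre [0.5495 0.1284]
[[0.003, -0.019, 0, 0], [0.009, -0.037, 0, 0], [0.018, -0.054, 0, 0], [0.029, -0.069, 0, 0], [0.044, -0.082, 0, 0], [0.06, -0.092, 0, 0], [0.078, -0.099, 0, 0], [0.096, -0.103, 0, 0], [0.116, -0.104, 0, 0], [0.135, -0.101, 0, 0], [0.153, -0.095, 0, 0], [0.17, -0.086, 0, 0]]
[[0.015, 0.012, 0, 0], [0.028, 0.026, 0, 0], [0.038, 0.042, 0, 0], [0.045, 0.06, 0, 0], [0.049, 0.079, 0, 0], [0.05, 0.098, 0, 0], [0.047, 0.117, 0, 0], [0.041, 0.135, 0, 0], [0.032, 0.152, 0, 0], [0.021, 0.167, 0, 0], [0.006, 0.18, 0, 0], [-0.01, 0.19, 0, 0]]
[[-0.018, 0.007, 0, 0], [-0.037, 0.011, 0, 0], [-0.056, 0.012, 0, 0], [-0.075, 0.009, 0, 0], [-0.093, 0.003, 0, 0], [-0.11, -0.006, 0, 0], [-0.125, -0.018, 0, 0], [-0.138, -0.032, 0, 0], [-0.148, -0.048, 0, 0], [-0.155, -0.066, 0, 0], [-0.159, -0.085, 0, 0], [-0.16, -0.104, 0, 0]]
```

Well centred. Continuing.

Emit:
{"api": "play_rows", "payload": {
  "steps": [
    [0.003,-0.019,0,0],
    [0.009,-0.037,0,0],
    [0.018,-0.054,0,0],
    [0.029,-0.069,0,0],
    [0.044,-0.082,0,0],
    [0.06,-0.092,0,0],
    [0.078,-0.099,0,0],
    [0.096,-0.102,0,0],
    [0.116,-0.103,0,0],
    [0.135,-0.1,0,0],
    [0.153,-0.094,0,0],
    [0.17,-0.085,0,0]
  ]
}}

```text
time_s: 22.88
ee_pos: [0.5729, 0.1791, 0.1735]
eef_rot: [-3.139, 0.007, 0.132]
wrist_force: [-6.7, -0.7, 5.1]
finger_gap: 0.216
gripper_force: 10.0
```

```bash
python3 f.py 57
```

```text
22.8833 [0.5729 0.1791 0.1735] tilt [-3.139  0.007  0.132] drive 5.8 radial(out+) -3.5 Fz 5.1 centre [0.5493 0.1294]
```

Emit:
{"api": "play_rows", "payload": {
  "steps": [
    [0.015,0.012,0,0],
    [0.028,0.026,0,0],
    [0.038,0.042,0,0],
    [0.045,0.06,0,0],
    [0.049,0.079,0,0],
    [0.05,0.098,0,0],
    [0.047,0.117,0,0],
    [0.041,0.135,0,0],
    [0.032,0.152,0,0],
    [0.021,0.167,0,0],
    [0.006,0.18,0,0],
    [-0.01,0.19,0,0]
  ]
}}

```text
time_s: 23.88
ee_pos: [0.5817, 0.0819, 0.1742]
eef_rot: [-3.141, -0.001, 0.132]
wrist_force: [1.9, 5.3, -1.5]
finger_gap: 0.216
gripper_force: 10.0
```

```bash
python3 f.py -63
```

```text
23.8833 [0.5817 0.0819 0.1742] tilt [-3.141e+00 -1.000e-03  1.320e-01] drive 4.6 radial(out+) -3.3 Fz -1.5 centre [0.5504 0.1271]
```

Emit:
{"api": "play_rows", "payload": {
  "steps": [
    [-0.018,0.006,0.001,0],
    [-0.037,0.01,0.001,0],
    [-0.056,0.011,0.001,0],
    [-0.075,0.008,0.001,0],
    [-0.093,0.002,0.001,0],
    [-0.11,-0.007,0.001,0],
    [-0.125,-0.019,0.001,0],
    [-0.138,-0.033,0.001,0],
    [-0.148,-0.049,0.001,0],
    [-0.155,-0.067,0.001,0],
    [-0.159,-0.086,0.001,0],
    [-0.16,-0.105,0.001,0]
  ]
}}

```text
time_s: 24.88
ee_pos: [0.4946, 0.1247, 0.1737]
eef_rot: [3.141, 0.002, 0.133]
wrist_force: [0.9, -4.2, 4.2]
finger_gap: 0.213
gripper_force: 10.0
```

```bash
python3 f.py 177;python3 look.py pics/c7.png | grep -c x;  python3 - <<'E'
from h import *
S=arm.grab_frame("scene")
for r in arm.tip_of("scene","tray_lead")[:3]: print(r["xy"],r["p"],at(S,r["xy"],.037).round(4))
b=S["img"]
cv2.imwrite("pics/c8.png",cv2.resize(b[220:390,340:540],None,fx=4,fy=3.5,interpolation=2)[:,:,::-1])
E
python3 circ.py 177 10 7; python3 circ.py 107 4 6; python3 circ.py 83 4 6
```

```text
24.8833 [0.4946 0.1247 0.1737] tilt [3.141e+00 2.000e-03 1.330e-01] drive 4.3 radial(out+) -0.6 Fz 4.2 centre [0.5495 0.1291]
0
[406.7, 323.9] 0.88 [0.6851 0.1239 0.037 ]
[[0.003, -0.019, 0, 0], [0.009, -0.037, 0, 0], [0.018, -0.054, 0, 0], [0.029, -0.069, 0, 0], [0.044, -0.082, 0, 0], [0.06, -0.092, 0, 0], [0.078, -0.099, 0, 0]]
[[0.007, -0.002, 0, 0], [0.015, -0.003, 0, 0], [0.023, -0.004, 0, 0], [0.03, -0.005, 0, 0], [0.038, -0.005, 0, 0], [0.046, -0.004, 0, 0]]
[[0.008, 0.001, 0, 0], [0.015, 0.003, 0, 0], [0.022, 0.005, 0, 0], [0.03, 0.008, 0, 0], [0.037, 0.011, 0, 0], [0.043, 0.015, 0, 0]]
```

View pics/c8.png

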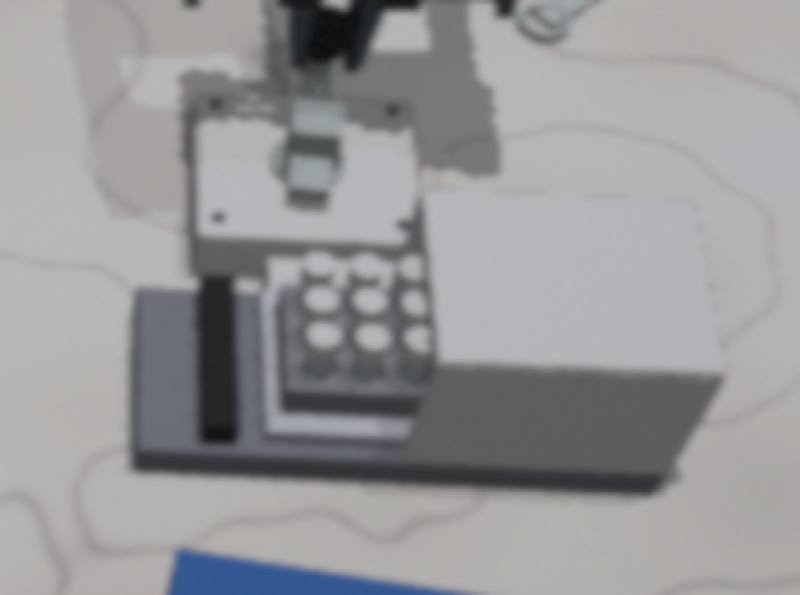

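```bash
python3 - <<'E'
from h import *
S=arm.grab_frame("scene");u=np.array([np.cos(.133),np.sin(.133)]);v=np.array([-u[1],u[0]]);c=np.array([.5495,.1305])
for nm,px,z in(("bar",(399,345.5),.03),("bar45",(399,343.5),.037),("tray",(406.75,343.4),.037),("lead",(406.7,323.9),.037),("tray z40",(406.75,343.4),.04),("bartop far",(399,299.5),.045),("traytopfar",(407,293.5),.04)):
    q=at(S,px,z)[:2]-c;print(nm,(u@q).round(4),(v@q).round(4))
g=cv2.cvtColor(S["img"],cv2.COLOR_RGB2GRAY)
for r in(300,312,324,336,342): print(r,g[r,386:414].tolist())
E
```

```text
bar 0.1796 -0.0403
bar45 0.179 -0.041
tray 0.1779 -0.0258
lead 0.1336 -0.0245
tray z40 0.1796 -0.0262
bartop far 0.0813 -0.0395
traytopfar 0.0622 -0.0219
300 [174, 169, 155, 124, 80, 49, 42, 42, 42, 41, 45, 64, 98, 133, 153, 157, 152, 146, 137, 121, 121, 150, 172, 177, 172, 168, 167, 164]
312 [108, 99, 84, 61, 43, 35, 38, 37, 37, 37, 37, 41, 61, 87, 102, 107, 107, 104, 106, 129, 150, 153, 132, 103, 91, 104, 115, 117]
324 [110, 106, 94, 73, 48, 39, 38, 38, 38, 38, 37, 40, 55, 78, 98, 106, 108, 105, 102, 113, 137, 149, 140, 114, 91, 97, 109, 109]
336 [110, 107, 97, 75, 51, 38, 38, 39, 38, 38, 38, 40, 45, 66, 90, 104, 109, 108, 103, 108, 131, 150, 148, 130, 101, 75, 66, 64]
342 [110, 107, 97, 75, 47, 30, 26, 26, 28, 26, 26, 29, 39, 63, 89, 104, 109, 108, 103, 102, 117, 139, 152, 155, 156, 156, 156, 157]
```

The view shows the crank still seated. The tray edge is at column ~405.5 and the stop bar face at ~398.7, so about 13 mm (about 165° of crank) remain. I'll turn the gripper a quarter about the handle, so that at the stop the push lies along the pads and a light grip can slip as a force limit.

Emit:
{"api": "play_rows", "payload": {
  "steps": [
    [0,0,0,-0.2],
    [0,0,0,-0.4],
    [0,0,0,-0.6],
    [0,0,0,-0.8],
    [0,0,0,-1],
    [0,0,0,-1]
  ]
}}

```text
time_s: 26.13
ee_pos: [0.4945, 0.1256, 0.1737]
eef_rot: [-3.137, 0.002, 0.659]
wrist_force: [-4.3, 1.1, 8.1]
finger_gap: 0.213
gripper_force: 10.0
```

Emit:
{"api": "play_rows", "payload": {
  "steps": [
    [0,0,0,-0.2],
    [0,0,0,-0.4],
    [0,0,0,-0.6],
    [0,0,0,-0.8],
    [0,0,0,-1],
    [0,0,0,-1]
  ]
}}

```text
time_s: 26.63
ee_pos: [0.4937, 0.1256, 0.1737]
eef_rot: [-3.135, -0.0, 1.183]
wrist_force: [-5.5, 1.7, 9.3]
finger_gap: 0.214
gripper_force: 10.0
```

Emit:
{"api": "play_rows", "payload": {
  "steps": [
    [0,0,0,-0.2],
    [0,0,0,-0.4],
    [0,0,0,-0.6],
    [0,0,0,-0.8],
    [0,0,0,-1],
    [0,0,0,-1]
  ]
}}

```text
time_s: 27.13
ee_pos: [0.4927, 0.1256, 0.1737]
eef_rot: [-3.134, -0.004, 1.706]
wrist_force: [-7.6, 2.7, 12.2]
finger_gap: 0.213
gripper_force: 10.0
```

```bash
python3 f.py 177;  cat > circ2.py <<'E'
import sys,numpy as np
# tool yaw = loader yaw+90: tool x = loader y, tool y = loader x
b,step,n=map(float,sys.argv[1:4])
a=np.radians(b-step*np.arange(int(n)+1))
y=.11*(np.cos(a)-np.cos(a[0]));x=.11*(np.sin(a)-np.sin(a[0]))
print([[round(float(p),4),round(float(q),4),0,0] for p,q in zip(x[1:],y[1:])])
E
python3 circ2.py 177 8 11; for b in 89 80 71 62 53 44; do python3 circ2.py $b 3 3;done
```

```text
27.1333 [0.4927 0.1256 0.1737] tilt [-3.134 -0.004  1.706] drive -3.3 radial(out+) 7.4 Fz 12.2 centre [0.5476 0.13  ]
[[0.0152, 0.0019, 0, 0], [0.0301, 0.0058, 0, 0], [0.0442, 0.0118, 0, 0], [0.0573, 0.0197, 0, 0], [0.0693, 0.0294, 0, 0], [0.0797, 0.0406, 0, 0], [0.0885, 0.0532, 0, 0], [0.0955, 0.0669, 0, 0], [0.1005, 0.0814, 0, 0], [0.1034, 0.0964, 0, 0], [0.1042, 0.1118, 0, 0]]
[[-0.0003, 0.0058, 0, 0], [-0.0008, 0.0115, 0, 0], [-0.0017, 0.0172, 0, 0]]
[[-0.0011, 0.0056, 0, 0], [-0.0026, 0.0112, 0, 0], [-0.0043, 0.0167, 0, 0]]
[[-0.002, 0.0054, 0, 0], [-0.0043, 0.0107, 0, 0], [-0.0069, 0.0158, 0, 0]]
[[-0.0028, 0.005, 0, 0], [-0.0059, 0.0099, 0, 0], [-0.0093, 0.0146, 0, 0]]
[[-0.0036, 0.0045, 0, 0], [-0.0074, 0.0088, 0, 0], [-0.0114, 0.0129, 0, 0]]
[[-0.0042, 0.0039, 0, 0], [-0.0087, 0.0076, 0, 0], [-0.0133, 0.011, 0, 0]]
```

Emit:
{"api": "play_rows", "payload": {
  "steps": [
    [0.001,-0.002,-0.001,0],
    [0.0152,-0.0005,-0.001,0],
    [0.0301,0.0035,-0.001,0],
    [0.0442,0.0095,-0.001,0],
    [0.0573,0.0175,-0.001,0],
    [0.0693,0.027,-0.001,0],
    [0.0797,0.0385,-0.001,0],
    [0.0885,0.051,-0.001,0],
    [0.0955,0.065,-0.001,0],
    [0.1005,0.0795,-0.001,0],
    [0.1005,0.0795,-0.001,0]
  ]
}}

```text
time_s: 28.05
ee_pos: [0.5273, 0.1813, 0.1737]
eef_rot: [-3.137, -0.003, 1.703]
wrist_force: [-3.9, 1.9, 5.9]
finger_gap: 0.214
gripper_force: 10.0
```

```bash
python3 f.py 105; python3 circ2.py 105 4 10
```

```text
28.05 [0.5273 0.1813 0.1737] tilt [-3.137e+00 -3.000e-03  1.703e+00] drive 2.9 radial(out+) 3.3 Fz 5.9 centre [0.5485 0.1306]
[[0.0017, 0.0075, 0, 0], [0.0029, 0.0151, 0, 0], [0.0036, 0.0227, 0, 0], [0.0037, 0.0304, 0, 0], [0.0033, 0.0381, 0, 0], [0.0024, 0.0457, 0, 0], [0.0009, 0.0532, 0, 0], [-0.0011, 0.0606, 0, 0], [-0.0036, 0.0679, 0, 0], [-0.0066, 0.075, 0, 0]]
```

Emit:
{"api": "play_rows", "payload": {
  "steps": [
    [0.0025,0.0075,0,0],
    [0.004,0.0151,0,0],
    [0.0046,0.0227,0,0],
    [0.0047,0.0304,0,0],
    [0.0043,0.0381,0,0],
    [0.0034,0.0457,0,0],
    [0.002,0.0532,0,0],
    [0,0.0606,0,0],
    [0,0.0606,0,0]
  ]
}}

```text
time_s: 28.8
ee_pos: [0.557, 0.1847, 0.1736]
eef_rot: [-3.136, -0.003, 1.703]
wrist_force: [-2.5, 0.5, 5.9]
finger_gap: 0.216
gripper_force: 10.0
```

```bash
cat > gap.py <<'E'
from h import *
S=arm.grab_frame("scene");g=cv2.cvtColor(S["img"],cv2.COLOR_RGB2GRAY).astype(float)
o=[]
for r in range(314,334,2):
    p=g[r-1:r+2,393:412].mean(0);d=np.gradient(p)
    i=int(np.argmax(d[:9])); k=np.arange(max(i-2,0),i+3);b=393+(k*d[k].clip(0)).sum()/d[k].clip(0).sum()
    j=i+4+int(np.argmax(d[i+4:i+16])) if i+5<len(d) else i; k=np.arange(j-2,min(j+3,len(d)));t=393+(k*d[k].clip(0)).sum()/max(d[k].clip(0).sum(),1e-9)
    o.append((b,t))
o=np.median(o,0);print("bar,tray",o.round(2),"gap px",(o[1]-o[0]).round(2)); print(g[324,392:412].astype(int).tolist())
E
python3 f.py 73; python3 gap.py
```

```text
28.8 [0.557  0.1847 0.1736] tilt [-3.136e+00 -3.000e-03  1.703e+00] drive 2.6 radial(out+) 0.1 Fz 5.9 centre [0.548  0.1304]
bar,tray [400.61 407.46] gap px 6.85
[37, 37, 39, 39, 38, 42, 55, 76, 93, 113, 140, 152, 143, 116, 92, 99, 110, 112, 104, 94]
```

```bash
python3 circ2.py 73 4 9; for b in 37 28 19 10 1 -8 -17 -26; do python3 circ2.py $b 3 3;done
```

```text
[[-0.0025, 0.0073, 0, 0], [-0.0055, 0.0143, 0, 0], [-0.009, 0.0212, 0, 0], [-0.0129, 0.0277, 0, 0], [-0.0173, 0.034, 0, 0], [-0.0222, 0.04, 0, 0], [-0.0274, 0.0456, 0, 0], [-0.033, 0.0509, 0, 0], [-0.039, 0.0557, 0, 0]]
[[-0.0047, 0.0033, 0, 0], [-0.0095, 0.0064, 0, 0], [-0.0146, 0.0093, 0, 0]]
[[-0.0052, 0.0026, 0, 0], [-0.0104, 0.0049, 0, 0], [-0.0158, 0.0069, 0, 0]]
[[-0.0055, 0.0017, 0, 0], [-0.0111, 0.0032, 0, 0], [-0.0167, 0.0043, 0, 0]]
[[-0.0057, 0.0009, 0, 0], [-0.0114, 0.0014, 0, 0], [-0.0172, 0.0017, 0, 0]]
[[-0.0058, -0.0001, 0, 0], [-0.0115, -0.0004, 0, 0], [-0.0172, -0.0011, 0, 0]]
[[-0.0057, -0.001, 0, 0], [-0.0113, -0.0022, 0, 0], [-0.0169, -0.0037, 0, 0]]
[[-0.0055, -0.0018, 0, 0], [-0.0108, -0.0039, 0, 0], [-0.0161, -0.0063, 0, 0]]
[[-0.0051, -0.0027, 0, 0], [-0.0101, -0.0056, 0, 0], [-0.0149, -0.0088, 0, 0]]
```

Emit:
{"api": "play_rows", "payload": {
  "steps": [
    [-0.0025,0.0073,0,0],
    [-0.0055,0.0143,0,0],
    [-0.009,0.0212,0,0],
    [-0.0129,0.0277,0,0],
    [-0.0173,0.034,0,0],
    [-0.0222,0.04,0,0],
    [-0.0274,0.0456,0,0],
    [-0.033,0.0509,0,0],
    [-0.039,0.0557,0,0],
    [-0.039,0.0557,0,0]
  ],
  "grip_force": 7
}}

```text
time_s: 29.68
ee_pos: [0.5873, 0.1689, 0.1735]
eef_rot: [-3.136, -0.003, 1.703]
wrist_force: [-3.3, 2.2, 4.0]
finger_gap: 0.218
gripper_force: 7.0
```

```bash
python3 f.py 37; python3 gap.py
```

```text
29.6833 [0.5873 0.1689 0.1735] tilt [-3.136e+00 -3.000e-03  1.703e+00] drive 3.9 radial(out+) -0.8 Fz 4.0 centre [0.5481 0.1303]
bar,tray [399.29 406.42] gap px 7.14
[40, 38, 38, 39, 40, 39, 50, 82, 121, 148, 151, 135, 105, 91, 100, 107, 107, 98, 88, 84]
```

Emit:
{"api": "play_rows", "payload": {
  "steps": [
    [-0.0047,0.0033,0,0],
    [-0.0095,0.0064,0,0],
    [-0.0146,0.0093,0,0],
    [-0.0146,0.0093,0,0]
  ]
}}

```text
time_s: 30.07
ee_pos: [0.5933, 0.1614, 0.1736]
eef_rot: [-3.138, -0.001, 1.703]
wrist_force: [-3.4, 2.2, 3.0]
finger_gap: 0.216
gripper_force: 7.0
```

```bash
python3 f.py 28; python3 circ2.py 28 2 3;python3 circ2.py 22 2 3;python3 circ2.py 16 2 3;python3 circ2.py 10 2 3
```

```text
30.0667 [0.5933 0.1614 0.1736] tilt [-3.138e+00 -1.000e-03  1.703e+00] drive 3.7 radial(out+) -1.5 Fz 3.0 centre [0.5486 0.1294]
[[-0.0034, 0.0017, 0, 0], [-0.0069, 0.0034, 0, 0], [-0.0104, 0.0049, 0, 0]]
[[-0.0036, 0.0014, 0, 0], [-0.0072, 0.0026, 0, 0], [-0.0109, 0.0037, 0, 0]]
[[-0.0037, 0.001, 0, 0], [-0.0074, 0.0019, 0, 0], [-0.0112, 0.0026, 0, 0]]
[[-0.0038, 0.0006, 0, 0], [-0.0076, 0.0011, 0, 0], [-0.0114, 0.0014, 0, 0]]
```

Emit:
{"api": "play_rows", "payload": {
  "steps": [
    [-0.0034,0.0017,0,0],
    [-0.0069,0.0034,0,0],
    [-0.0104,0.0049,0,0],
    [-0.0104,0.0049,0,0]
  ]
}}

```text
time_s: 30.4
ee_pos: [0.5964, 0.1565, 0.1736]
eef_rot: [-3.138, -0.001, 1.703]
wrist_force: [-5.1, 2.2, 3.0]
finger_gap: 0.213
gripper_force: 7.0
```

```bash
python3 f.py 22; python3 gap.py
```

```text
30.4 [0.5964 0.1565 0.1736] tilt [-3.138e+00 -1.000e-03  1.703e+00] drive 4.4 radial(out+) -3.3 Fz 3.0 centre [0.5486 0.1293]
bar,tray [398.88 405.73] gap px 6.85
[37, 39, 38, 38, 38, 42, 57, 93, 131, 146, 140, 116, 92, 97, 109, 109, 103, 93, 84, 84]
```

Emit:
{"api": "play_rows", "payload": {
  "steps": [
    [-0.0036,0.0014,0,0],
    [-0.0072,0.0026,0,0],
    [-0.0072,0.0026,0,0]
  ]
}}

```text
time_s: 30.7
ee_pos: [0.5981, 0.1532, 0.1736]
eef_rot: [-3.138, -0.001, 1.703]
wrist_force: [-5.3, 2.4, 2.5]
finger_gap: 0.217
gripper_force: 7.0
```

```bash
python3 f.py 18
```

```text
30.7 [0.5981 0.1532 0.1736] tilt [-3.138e+00 -1.000e-03  1.703e+00] drive 4.5 radial(out+) -3.8 Fz 2.5 centre [0.5485 0.1294]
```

Emit:
{"api": "play_rows", "payload": {
  "steps": [
    [-0.0037,0.0002,0,0],
    [-0.0074,0.001,0,0],
    [-0.0112,0.0015,0,0],
    [-0.0112,0.0015,0,0]
  ]
}}

```text
time_s: 31.03
ee_pos: [0.6, 0.1479, 0.1737]
eef_rot: [-3.139, -0.002, 1.703]
wrist_force: [-4.1, 3.4, 1.6]
finger_gap: 0.215
gripper_force: 7.0
```

```bash
python3 f.py 12; python3 gap.py
```

```text
31.0333 [0.6    0.1479 0.1737] tilt [-3.139e+00 -2.000e-03  1.703e+00] drive 4.6 radial(out+) -2.7 Fz 1.6 centre [0.5482 0.1294]
bar,tray [398.64 405.53] gap px 6.9
[38, 38, 37, 38, 38, 41, 62, 98, 128, 141, 133, 107, 92, 99, 107, 105, 97, 87, 83, 84]
```

Emit:
{"api": "play_rows", "payload": {
  "steps": [
    [-0.0038,0.0003,0.001,0],
    [-0.0076,0.0008,0.001,0],
    [-0.0113,0.001,0.001,0],
    [-0.0113,0.001,0.001,0]
  ]
}}

```text
time_s: 31.42
ee_pos: [0.6015, 0.1425, 0.1735]
eef_rot: [-3.14, -0.002, 1.703]
wrist_force: [-3.8, 3.9, 2.5]
finger_gap: 0.214
gripper_force: 7.0
```

```bash
python3 f.py 6
```

```text
31.4167 [0.6015 0.1425 0.1735] tilt [-3.140e+00 -2.000e-03  1.703e+00] drive 4.7 radial(out+) -2.8 Fz 2.5 centre [0.548  0.1296]
```

Emit:
{"api": "play_rows", "payload": {
  "steps": [
    [-0.0038,0,0,0],
    [-0.0076,0.0004,0,0],
    [-0.0076,0.0004,0,0]
  ]
}}

```text
time_s: 31.67
ee_pos: [0.6023, 0.1389, 0.1735]
eef_rot: [-3.141, -0.002, 1.703]
wrist_force: [-4.4, 3.4, 3.4]
finger_gap: 0.216
gripper_force: 7.0
```

```bash
python3 f.py 2; python3 gap.py
```

```text
31.6667 [0.6023 0.1389 0.1735] tilt [-3.141e+00 -2.000e-03  1.703e+00] drive 4.1 radial(out+) -3.8 Fz 3.4 centre [0.548  0.1297]
bar,tray [398.46 405.22] gap px 6.76
[37, 35, 35, 34, 35, 40, 65, 102, 129, 136, 120, 96, 94, 105, 108, 103, 93, 85, 82, 83]
```

Emit:
{"api": "play_rows", "payload": {
  "steps": [
    [-0.0038,-0.0004,0,0],
    [-0.0076,-0.0008,0,0],
    [-0.0076,-0.0008,0,0]
  ]
}}

```text
time_s: 31.97
ee_pos: [0.6026, 0.1356, 0.1736]
eef_rot: [-3.141, -0.003, 1.703]
wrist_force: [-3.3, 5.9, 3.3]
finger_gap: 0.216
gripper_force: 7.0
```

```bash
python3 f.py -2
```

```text
31.9667 [0.6026 0.1356 0.1736] tilt [-3.141e+00 -3.000e-03  1.703e+00] drive 6.1 radial(out+) -2.7 Fz 3.3 centre [0.5478 0.1302]
```

Emit:
{"api": "play_rows", "payload": {
  "steps": [
    [-0.0038,-0.0004,0,0],
    [-0.0076,-0.001,0,0],
    [-0.0076,-0.001,0,0]
  ]
}}

```text
time_s: 32.22
ee_pos: [0.6028, 0.1323, 0.1737]
eef_rot: [3.141, -0.004, 1.703]
wrist_force: [-3.1, 7.4, 2.5]
finger_gap: 0.219
gripper_force: 7.0
```

```bash
python3 f.py -6; python3 gap.py
```

```text
32.2167 [0.6028 0.1323 0.1737] tilt [ 3.141 -0.004  1.703] drive 7.5 radial(out+) -2.9 Fz 2.5 centre [0.5478 0.1308]
bar,tray [398.45 405.15] gap px 6.7
[34, 35, 35, 34, 34, 39, 64, 101, 129, 136, 119, 97, 96, 106, 108, 103, 93, 83, 82, 83]
```

Emit:
{"api": "play_rows", "payload": {
  "steps": [
    [-0.003,-0.0004,0,0],
    [-0.006,-0.001,0,0],
    [-0.006,-0.001,0,0]
  ]
}}

```text
time_s: 32.52
ee_pos: [0.6029, 0.1297, 0.1737]
eef_rot: [3.14, -0.005, 1.703]
wrist_force: [-1.7, 8.3, 2.1]
finger_gap: 0.215
gripper_force: 7.0
```

```bash
python3 f.py -9; python3 gap.py; python3 - <<'E'
from h import *
S=arm.grab_frame("scene");p=arm.read_state()["ee_pos"]
for r in arm.tip_of("scene","crank_knob"):
  if r["xy"][0]>350:print(r["xy"],r["p"],at(S,r["xy"],.112)-p)
b=S["img"]
cv2.imwrite("pics/c9.png",cv2.resize(b[220:390,340:540],None,fx=4,fy=3.5,interpolation=2)[:,:,::-1])
E
```

```text
32.5167 [0.6029 0.1297 0.1737] tilt [ 3.14  -0.005  1.703] drive 8.3 radial(out+) -1.9 Fz 2.1 centre [0.5479 0.131 ]
bar,tray [398.46 405.14] gap px 6.68
[33, 34, 34, 34, 34, 39, 65, 101, 129, 135, 119, 96, 97, 107, 108, 103, 93, 84, 83, 83]
```

View pics/c9.png

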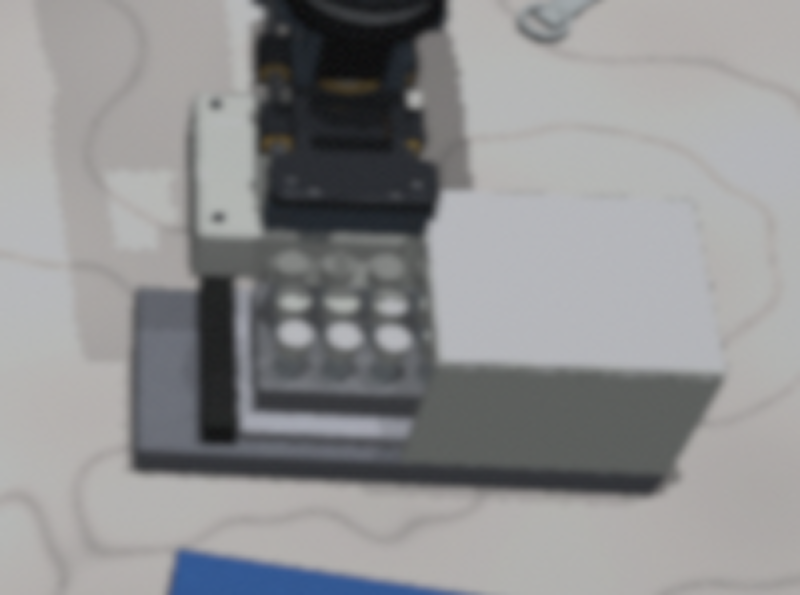

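The view shows the tray's leading edge against the black bar (columns ~237–240 in the crop). It stayed still over the last 10° while the push rose from 4 to 8 N, so the stop is met. Letting go with a small opening.

Emit:
{"api": "play_rows", "payload": {
  "steps": [
    [0.003,0,0,0],
    [0.003,0,0,0],
    [0.003,0,0,0],
    [0.003,0,0,0],
    [0.003,0,0,0],
    [0.003,0,0,0]
  ],
  "grip": 0.31
}}

```text
time_s: 33.17
ee_pos: [0.6027, 0.1284, 0.1736]
eef_rot: [3.141, 0.0, 1.703]
wrist_force: [-0.4, 0.5, -0.2]
finger_gap: 0.312
gripper_force: 0.0
```

```bash
python3 f.py -6
```

```text
33.1667 [0.6027 0.1284 0.1736] tilt [3.141 0.    1.703] drive 0.5 radial(out+) -0.3 Fz -0.2 centre [0.5477 0.1269]
```

Emit:
{"api": "play_rows", "payload": {
  "steps": [
    [0,0,-0.01,0],
    [0,0,-0.03,0],
    [0,0,-0.06,0],
    [0,0,-0.1,0],
    [0,0,-0.14,0],
    [0,0,-0.18,0],
    [0,0,-0.22,0],
    [0,0,-0.26,0],
    [0,0,-0.26,0]
  ]
}}

```text
time_s: 33.92
ee_pos: [0.6041, 0.129, 0.3095]
eef_rot: [3.131, -0.001, 1.704]
wrist_force: [0.3, -0.4, 1.3]
finger_gap: 0.307
gripper_force: 0.0
```

Emit:
{"api": "play_rows", "payload": {
  "steps": [
    [-0.05,-0.05,0,0],
    [-0.1,-0.12,0,0],
    [-0.15,-0.19,0,0],
    [-0.2,-0.26,0,0],
    [-0.25,-0.33,0,0],
    [-0.3,-0.36,0,0],
    [-0.3,-0.36,0,0],
    [-0.3,-0.36,0,0]
  ]
}}

```text
time_s: 34.58
ee_pos: [0.4432, -0.0448, 0.3041]
eef_rot: [3.14, -0.0, 1.7]
wrist_force: [0.3, -0.7, -0.1]
finger_gap: 0.311
gripper_force: 0.0
```

```bash
python3 st.py; python3 - <<'E'
from h import *
S=arm.grab_frame("scene");T=arm.grab_frame("top")
A=cv2.resize(T["img"][150:280,150:280],(400,400),interpolation=2)
B=cv2.resize(S["img"][230:360,360:490],(400,400),interpolation=2)
cv2.imwrite("pics/c10.png",np.hstack([A,B])[:,:,::-1])
E
python3 gap.py
```

```text
34.5833 [ 0.4432 -0.0448  0.3041] [ 3.14 -0.    1.7 ] [ 0.26 -0.73 -0.12] [-0.087  0.045 -0.024] 0.3113159575100026
bar,tray [398.34 405.15] gap px 6.81
[37, 36, 36, 36, 37, 43, 70, 109, 135, 138, 117, 94, 94, 103, 106, 100, 89, 82, 80, 81]
```

View pics/c10.png

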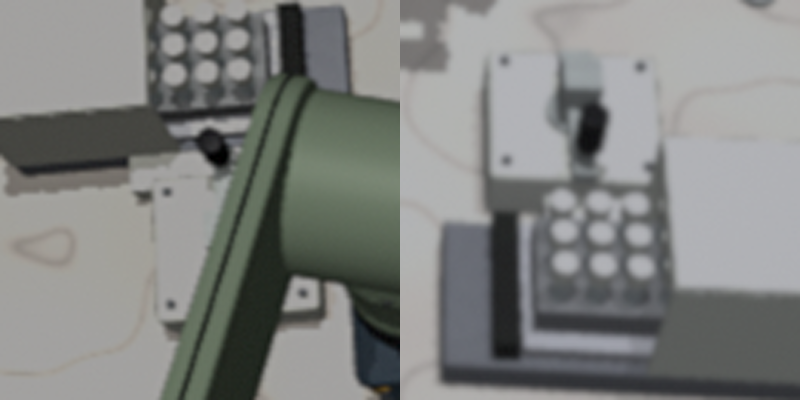

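The last view shows the crank seated flat on the flange with its knob toward the tray. The tray is against the stop bar and the robot is clear of everything. Handing in.

```bash
python3 -c "
from bench import arm
print(arm.sign_off())"
```

```text
the job is handed in; nothing more can be done
None
```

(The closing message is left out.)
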